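# Press the knife handle's rivets home in order

### The arm

A 6-joint arm with a two-finger parallel gripper is mounted at the origin on the work surface. World frame = base frame: x ahead of the robot, y to its left, z up, the work surface at z = 0. Lengths are in mm, angles in rad, forces in N, time in s.
With the tool pointing down it reaches from about 400 to 925 mm from the base axis. Payload 12.5 kg.
Tool frame: the origin (TCP) lies midway between the tips of the shut fingers; the grasp point (between the pads) lies 19 mm behind it; z points along the fingers, y is the line along which they close (so a half turn about z gives the same grasp; the last joint's range is limited). The gripper opens to 95 mm and grips with 3 to 60 N. Pads are 20 mm wide; open, the fingers measure 119 mm over their backs; the gripper's body (75 mm by 180 mm) begins 59 mm behind the grasp point.
Start: joints at [-1.413, 0.491, 1.559, -0, 1.092, -0.106], TCP at [162.992, -603.391, 214.661] pointing down, gripper open.
Joint ranges: [-3.1, 3.1], [-0.84, 2.19], [0.05, 2.79], [-1.13, 4.28], [0.06, 2.93], [-2.69, 2.69]. Speed limits (rad/s): [2.22, 2.22, 2.79, 3.14, 3.14, 3.14].

### API

Orientations are given as [roll, pitch, yaw] about the fixed x, y, z axes, in that order (R = Rz(yaw) Ry(pitch) Rx(roll)).
In Python, from cell import env gives the robot as it stands.
- The arm moves only by the shell command python3 -m inch 'ROWS'. ROWS is JSON, a list of rows, each a list of 7 numbers: the turn, a rotation vector about the tool's x, y, z in rad, then the shift along the tool's x, y, z in cm, then the closure, from -1 (fully open) to 1 (shut). A call has 1 to 20 rows; each row shifts and turns the commanded pose from where the row before left it, along the tool's axes as they then stand; what a row does not reach is not made up. A row lasts 1/8 s, in which the tool goes at most 62.5 mm and 10.7 degrees, less where a joint would pass 70% of its speed; a pose out of reach is approached as far as the arm can. A call with a gripper value outside its range is refused whole. The fingers move at their own pace and stop on an object; the grip force is fixed at half the most. Time passes only in rows, so rows that do not move let the fingers close. It gives the time, the measured TCP pose, the force, the opening and the grip force at its end, in the units of the state.
- env.state(): the state, without advancing time (a new reading comes with each control period).
- env.read_camera(name): name is "side" or "top"; returns a dict with "img" (400x640x3 uint8, red, green, blue), "depth" (400x640 float32, mm along the optical axis (not along the pixel's ray), 0 where there is no reading), "fx", "fy", "cx", "cy" (pixels), "D" ([k1, k2, p1, p2, k3] as OpenCV has them; the pictures are not rectified), "position" and "orientation" of the camera in the world. Camera axes: x right, y down, z forward; pixel columns grow to the right and rows downward; lengths in mm; the calibration is good to about 2 mm. A picture is of the moment at which its call begins.
- env.job_done(): hands the job in; it is judged then, once.
Trained networks look in a picture, given as the dict that the camera call returned (one of the last four; its "shot" number tells which), for a name from the list of things; names that differ only in an ending like _2 or _b are one class to them, and where a whole thing is asked for, a point or a joint stands for the part that bears it (a point fixed in the world has none). Each returns a list of dicts, best first, with "score" (0 to 1); they miss things now and then, are a little off and sometimes report something else, mostly with a low value. They report only what shows in the picture. A call takes as long as a camera call.
- env.find_in(picture, target): "centre" ([x, y, z] in mm, in the coordinates of the camera as it stood for that picture, good to about 4 mm: the middle of the surface that is visible of it).
- env.trace(picture, target): "mask" (400x640 bool, what is visible of it).
The state is a dict: "t": time; "joints": joint angles; "qvel": joint speeds; "tau": joint torques, N m; "eef_pos": TCP position; "tcp_rot": TCP orientation; "ft_force": force on the tool from outside, world axes, zero at the start; "moment": the same for the moment, N m; "opening": opening from 0.0 (shut) to 1.0 (fully open); "grip_force": force on a finger pad.
Only numpy, scipy, OpenCV 4.12 (cv2) and the standard library are available. Lean on these libraries where they do the work, as an engineer would, in place of code of your own. Each camera call takes 0.05 s, during which the arm holds its last target. There are 200 camera calls.

### The job

The knife lying in the wooden cradle has three brass rivets standing out of its black handle. With a fingertip, press them down flush with the handle one after another: first the middle one, then the one nearest the blade, last the one at the butt end. Press gently, without lifting the knife or shoving it out of place in its cradle, and leave the other things where they are.

Things in the scene. Friction and masses are not known exactly. Their poses are not given: they have to be found in the camera images.
- board: plywood riveting board, 280 x 200 mm, 18 mm thick, fixed to the table, carrying a pale wooden cradle (62 mm wide, its floor 30 mm and its rails 40 mm above the table) and an end stop behind the butt; origin at the centre of its underside, x along the cradle towards the blade end. It may be turned to any direction.
- knife: the knife being made, lying loose and flat in the cradle: black horn handle 126 mm long (x), 30 mm wide (y), 20 mm thick (z), then a brass bolster and an 85 mm steel blade; origin at the centre of the handle underside (30 mm above the table), x towards the blade tip, z up; the handle top is 20 mm above the origin (50 mm above the table)
- middle_top (a point): centre of the top of the brass rivet at the middle of the handle (x = 0 in the knife frame): 12 mm in diameter, standing 6 to 8 mm out of the handle top at the start; moves down with the rivet
- blade_top (a point): centre of the top of the brass rivet at the blade end of the handle (x = +44 mm in the knife frame): 12 mm in diameter, standing 6 to 8 mm out of the handle top at the start; moves down with the rivet
- butt_top (a point): centre of the top of the brass rivet at the butt end of the handle (x = -44 mm in the knife frame): 12 mm in diameter, standing 6 to 8 mm out of the handle top at the start; moves down with the rivet
- rivet_middle (a joint): how far the rivet at the middle of the handle (x = 0 in the knife frame) has been pushed in, m: 0 = standing 8 mm out, 0.008 = flush with the handle top (its stop). About 4 N pushes it; it stays where it is left.
- rivet_blade (a joint): how far the rivet at the blade end of the handle (x = +44 mm in the knife frame) has been pushed in, m: 0 = standing 8 mm out, 0.008 = flush with the handle top (its stop). About 4 N pushes it; it stays where it is left.
- rivet_butt (a joint): how far the rivet at the butt end of the handle (x = -44 mm in the knife frame) has been pushed in, m: 0 = standing 8 mm out, 0.008 = flush with the handle top (its stop). About 4 N pushes it; it stays where it is left.
- glue: small glue jar with an orange cap, 36 mm wide, 60 mm tall, standing on the board beside the handle; origin at the centre of its underside; a bystander, loose
- small_knife: small knife with a bone handle lying flat on the board beside the cradle, about 140 mm long, 16 mm high; origin under its handle, x towards its tip; a bystander, loose
- glass: purple drinking glass, 72 mm wide, 105 mm tall; origin at the centre of its underside; a bystander, loose
- tin: open square metal tin, 80 x 80 mm, 35 mm tall; origin at the centre of its underside; a bystander, loose
- wax: amber-coloured disc of polishing wax, 60 mm wide, 40 mm tall; origin at the centre of its underside; a bystander, loose
- hammer: hammer with a wooden handle lying on the table; origin under it, x towards its head; a bystander, loose
- big_knife: large finished knife with a bone handle and no rivets standing out, lying flat on the table, about 250 mm long, 20 mm high; origin under its handle, x towards its tip; a bystander, loose

How it is judged:
By the outcome, as a careful person would: the job done as asked, in the order asked, and still so for the second after the job is handed in, with the robot touching nothing.
It also fails if it takes over 48 s, if anything falls off the work surface, if the arm or the gripper's body presses on something with over 40 N, if the wrist force passes 120 N, or if a joint passes its speed limit or range.

## Working session

There is one attempt and no reset: what is moved stays moved. The work goes in short steps, Python scripts to look and compute and a shell command to move; the robot and the scene stay as the last step left them, time stands still between calls to the robot, and variables do not carry over. Pictures are saved under pics/ and viewed, at most 10 in all, crops included, and the job is handed in when it is done.

```bash
mkdir -p pics; cat > h.py <<'E'
import numpy as np, cv2
from scipy.spatial.transform import Rotation as R
from cell import env
def T(p):
    o=np.array(p["orientation"],float)
    M=o if o.shape==(3,3) else (R.from_euler('xyz',o).as_matrix() if o.size==3 else R.from_quat(o).as_matrix())
    return M,np.array(p["position"])
def K(p): return np.array([[p["fx"],0,p["cx"]],[0,p["fy"],p["cy"]],[0,0,1]])
def world(p,uv,z=None):  # pixels -> world; at depth, or on plane z
    uv=np.array(uv,float).reshape(-1,2); M,t=T(p)
    n=cv2.undistortPoints(uv[:,None],K(p),np.array(p["D"]))[:,0]
    r=np.c_[n,np.ones(len(n))]
    if z is None:
        d=p["depth"][uv[:,1].round().astype(int),uv[:,0].round().astype(int)]
        return (r*d[:,None])@M.T+t
    w=r@M.T; return t+w*((z-t[2])/w[:,2])[:,None]
E
python3 - <<'E'
from h import *
for c in("top","side"):
    p=env.read_camera(c); cv2.imwrite(f"pics/{c}0.png",p["img"][:,:,::-1])
    M,t=T(p); print(c,p["position"],p["orientation"])
    for n in("middle_top","blade_top","butt_top","knife","glue","small_knife","board","glass"):
        print(n,[(np.round(M@np.array(d["centre"])+t,1).tolist(),round(d["score"],2)) for d in env.find_in(p,n)[:3]])
print(env.state())
E
```

```text
top [ 422.58224716    4.94689109 1448.65638844] [-3.06068741 -0.02107742 -1.57280471]
middle_top []
blade_top []
butt_top []
knife [([616.1, 73.3, 47.7], 0.65), ([688.1, 342.5, 37.4], 0.6), ([657.3, 27.2, 32.3], 0.49)]
glue [([539.3, 105.1, 73.3], 0.62), ([687.1, 342.4, 40.4], 0.19)]
small_knife [([659.9, 27.8, 30.0], 0.62)]
board [([607.2, 69.6, 20.4], 0.74)]
glass [([422.5, 404.9, 57.2], 0.73)]
side [237.72186193 614.56737427 690.11579496] [-2.29776851 -0.00505491 -2.68529548]
middle_top [([534.0, 116.5, 61.4], 0.29)]
blade_top []
butt_top []
knife [([613.2, 78.8, 48.7], 0.8)]
glue [([533.4, 116.6, 61.4], 0.59)]
small_knife [([654.7, 23.0, 27.6], 0.69)]
board [([598.9, 100.3, 19.0], 0.63)]
glass [([425.0, 382.9, 69.2], 0.57)]
{'t': 0.9, 'joints': array([-1.41260337e+00,  4.90902969e-01,  1.55889523e+00, -4.01040635e-05,
        1.09169081e+00, -1.05578683e-01]), 'qvel': array([ 0.00061031,  0.00141112, -0.0010672 , -0.00018782, -0.00131356,
        0.00083671]), 'tau': array([-2.34767766e-03, -6.12465763e+01, -2.58435309e+01,  6.92561734e-02,
        4.44547925e-02,  1.05846883e-06]), 'eef_pos': array([ 162.98102567, -603.39773806,  214.66074301]), 'tcp_rot': array([3.14149334e+00, 4.63142988e-05, 2.63790121e-01]), 'ft_force': array([ 0.19722575, -0.37051019,  1.03860722]), 'moment': array([-0.00407163, -0.01937032, -0.02580679]), 'grip_force': 0.0, 'opening': 0.9990114159733681}
```

```bash
python3 - <<'E'
from h import *
for c in("top","side"):
    i=cv2.imread(f"pics/{c}0.png")
    M=0
    p=env.read_camera(c); Mm,t=T(p)
    rv=cv2.Rodrigues(Mm.T)[0]; tv=-Mm.T@t
    q=cv2.projectPoints(np.array([[613.,75,50]]),rv,tv,K(p),np.array(p["D"]))[0].ravel(); print(c,q)
    x0,y0=int(max(q[0]-100,0)),int(max(q[1]-75,0)); print(x0,y0)
    cv2.imwrite(f"pics/{c}crop.png",cv2.resize(i[y0:y0+150,x0:x0+200],None,fx=4,fy=4,interpolation=cv2.INTER_CUBIC))
E
```

```text
top [282.47782579 173.67800973]
182 98
side [276.78526392 221.79069915]
176 146
```

View pics/topcrop.png

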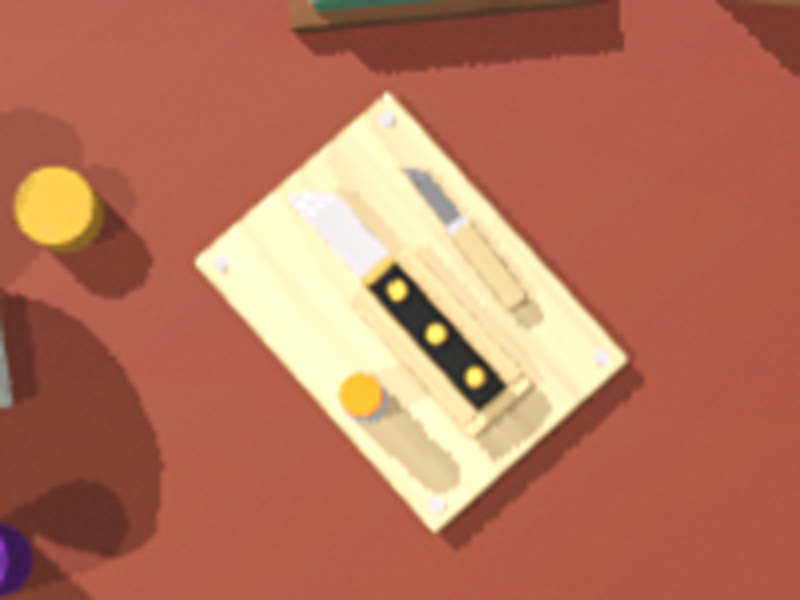

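View pics/sidecrop.png

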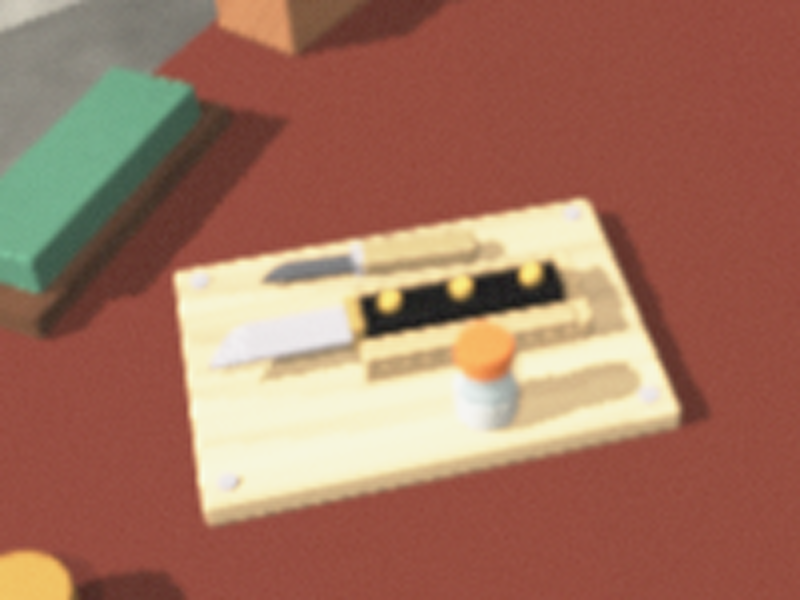

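View pics/top0.png

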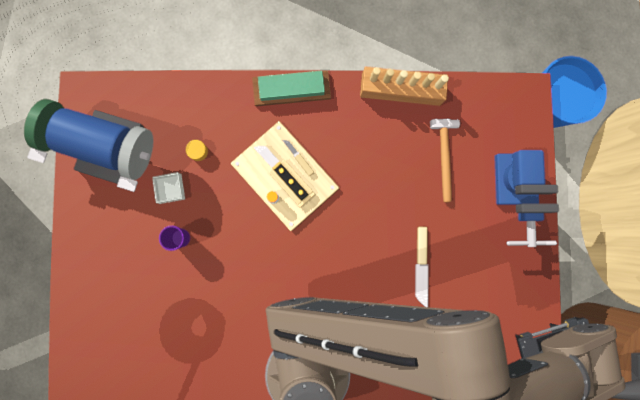

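The top view shows the knife with its blade towards the upper left. Its rivets are at about full-image pixels (281,170), (291,181) and (301,192): blade, middle, butt. The side view agrees, and the glue jar stands left of the handle near (272,196). Next I measure the rivets by colour.

```bash
cat > rv.py <<'E'
from h import *
def rivets(c,dz=(58,58,58),show=True):
    p=env.read_camera(c); img=p["img"]; Mm,t=T(p)
    rv=cv2.Rodrigues(Mm.T)[0]; tv=-Mm.T@t
    # black handle mask region by convex hull of dark pixels near the expected place
    q=cv2.projectPoints(np.array([[613.,75,50]]),rv,tv,K(p),np.array(p["D"]))[0].ravel()
    yy,xx=np.mgrid[:400,:640]; near=np.hypot(xx-q[0],yy-q[1])<45
    dark=((img.max(2)<75)&near).astype(np.uint8)
    n,l,s,_=cv2.connectedComponentsWithStats(dark,connectivity=8)
    k=1+s[1:,4].argmax(); hull=cv2.convexHull(np.argwhere(l==k)[:,::-1].astype(np.int32))
    m=np.zeros((400,640),np.uint8); cv2.fillConvexPoly(m,hull,1)
    w=np.clip((img[:,:,0].astype(float)-90)/120,0,1)*cv2.erode(m,np.ones((3,3)) if c=="top" else np.ones((1,1)))
    n,l,s,_=cv2.connectedComponentsWithStats((w>0.05).astype(np.uint8))
    out=[]
    for i in range(1,n):
        if s[i,4]<8: continue
        a=w*(l==i); out.append([(a*xx).sum()/a.sum(),(a*yy).sum()/a.sum(),s[i,4]])
    out=np.array(out); P=world(p,out[:,:2],57)
    r=cv2.minAreaRect(hull); hc=world(p,[r[0]],50)[0]
    bx=world(p,cv2.boxPoints(r),50)
    print(c,"px",out.round(1).tolist(),"\n P@57",P.round(1).tolist(),"depth pts",world(p,out[:,:2]).round(1).tolist())
    print("handle box",bx.round(1).tolist(),"c",hc.round(1))
    return P
if __name__=="__main__":
    rivets("top"); rivets("side")
E
python3 rv.py
python3 - <<'E'
from h import *
p=env.read_camera("top")
c=np.array([[388,94],[197,262],[436,530],[627,357]]); c=(c+.5)/4-.5+[182,98]
w=world(p,c,18);print(w.round(1),w.mean(0),np.linalg.norm(w-np.roll(w,1,0),axis=1))
E
```

```text
top px [[280.9, 170.1, 28.0], [290.5, 181.0, 30.0], [300.2, 191.8, 28.0]] 
 P@57 [[622.8, 79.6, 57.0], [589.9, 50.5, 57.0], [557.4, 21.3, 57.0]] depth pts [[622.9, 79.6, 56.5], [590.3, 50.6, 54.2], [557.7, 21.3, 53.6]]
handle box [[624.9, 100.1, 50.0], [642.5, 80.9, 50.0], [551.9, -0.7, 50.0], [534.5, 18.5, 50.0]] c [588.3  49.6  50. ]
side px [[308.2, 214.6, 26.0], [290.7, 217.6, 31.0], [272.9, 221.0, 31.0]] 
 P@57 [[553.0, 25.2, 57.0], [586.2, 53.3, 57.0], [618.6, 82.8, 57.0]] depth pts [[552.9, 25.4, 57.2], [586.3, 53.1, 56.8], [618.4, 83.1, 57.3]]
handle box [[637.8, 82.9, 50.0], [548.6, 1.8, 50.0], [530.9, 27.9, 50.0], [618.4, 106.3, 50.0]] c [584.3  55.4  50. ]
[[782.6  89.4  18. ]
 [650.2 236.1  18. ]
 [443.6  51.1  18. ]
 [576.5 -95.8  18. ]] [613.20793393  70.2040322   18.        ] [277.08646495 197.6266051  277.39979886 198.07494283]
```

```bash
python3 -m inch '[[0,0,0,3.64,-3.25,0,1],[0,0,0,3.64,-3.25,0,1],[0,0,0,3.64,-3.25,0,1],[0,0,0,3.64,-3.25,0,1],[0,0,0,3.64,-3.25,0,1],[0,0,0,3.64,-3.25,0,1],[0,0,0,3.64,-3.25,0,1],[0,0,0,3.64,-3.25,0,1],[0,0,0,3.64,-3.25,0,1],[0,0,0,3.64,-3.25,0,1],[0,0,0,3.64,-3.25,0,1],[0,0,0,3.64,-3.25,0,1],[0,0,0,3.64,-3.25,0,1],[0,0,0,3.64,-3.25,0,1],[0,0,0,3.64,-3.25,0,1],[0,0,0,3.64,-3.25,0,1],[0,0,-0.116,0,0,2,1],[0,0,-0.116,0,0,2,1],[0,0,-0.116,0,0,2,1],[0,0,-0.116,0,0,2,1]]'
```

```text
t: 3.65
eef_pos: [589.7, 50.5, 134.0]
tcp_rot: [3.141, -0.0, 0.732]
ft_force: [-0.1, 0.7, 0.6]
opening: 0.007
grip_force: 0.0
```

```bash
python3 -m inch '[[0,0,0,0,0,3,1],[0,0,0,0,0,2.6,1],[0,0,0,0,0,1,1],[0,0,0,0,0,0,1]]'; python3 - <<'E'
from h import *
p=env.read_camera("side"); cv2.imwrite("pics/s1.png",cv2.resize(p["img"][140:290,176:376,::-1],None,fx=4,fy=4,interpolation=cv2.INTER_CUBIC))
M,t=T(p)
e=env.state()["eef_pos"]; print(e,env.state()["ft_force"])
q=cv2.projectPoints(np.array([e,[589,51.5,57]]),cv2.Rodrigues(M.T)[0],-M.T@t,K(p),np.array(p["D"]))[0][:,0]
print(((q-[176,140])+.5)*4-.5)
E
```

```text
t: 4.15
eef_pos: [589.7, 50.5, 68.5]
tcp_rot: [-3.141, 0.001, 0.728]
ft_force: [0.0, -0.6, 0.1]
opening: 0.003
grip_force: 0.0
[589.98432545  50.47179368  69.12550479] [ 0.67093816 -0.02361235 -0.02041172]
[[456.22226845 292.40926675]
 [457.73995653 308.50269706]]
```

View pics/s1.png

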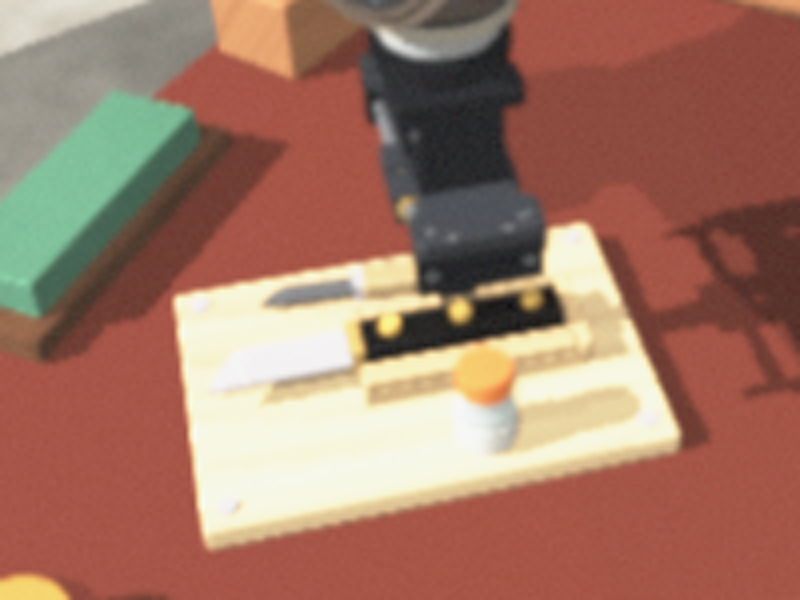

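The shut fingertip hangs about 12 mm above the middle rivet: the projected tip is at (456,292) in the crop and the rivet at (460,310), so they line up. I press down in small steps.

```bash
python3 -m inch '[[0,0,0,0,0,0.8,1],[0,0,0,0,0,0.2,1],[0,0,0,0,0,0.2,1],[0,0,0,0,0,0.2,1],[0,0,0,0,0,0.1,1],[0,0,0,0,0,0,1]]'; python3 -c "
from h import *; print(env.state()['moment'])"; python3 -m inch '[[0,0,0,0,0,0.1,1],[0,0,0,0,0,0.1,1],[0,0,0,0,0,0,1]]'; python3 -c "
from h import *; print(env.state()['moment'])"
```

```text
t: 4.95
eef_pos: [589.7, 50.5, 53.7]
tcp_rot: [3.141, -0.0, 0.728]
ft_force: [-1.3, -0.6, 2.6]
opening: 0.006
grip_force: 1.5
[0.01622484 0.07792543 0.0057546 ]
t: 5.32
eef_pos: [589.7, 50.4, 51.5]
tcp_rot: [3.141, 0.0, 0.728]
ft_force: [0.3, -0.4, 2.4]
opening: 0.004
grip_force: 1.2
[-0.05278103 -0.03637437 -0.01511561]
```

```bash
python3 -m inch '[[0,0,0,0,0,0.1,1],[0,0,0,0,0,0,1]]';python3 -m inch '[[0,0,0,0,0,0.05,1],[0,0,0,0,0,0,1]]'; python3 -m inch '[[0,0,0,0,0,0.05,1],[0,0,0,0,0,0,1]]'
```

```text
t: 5.58
eef_pos: [589.7, 50.5, 50.5]
tcp_rot: [3.141, -0.0, 0.728]
ft_force: [-0.5, 1.4, 3.0]
opening: 0.007
grip_force: 1.2
t: 5.82
eef_pos: [589.8, 50.5, 50.3]
tcp_rot: [3.141, -0.0, 0.728]
ft_force: [-0.6, 0.3, 5.5]
opening: 0.006
grip_force: 2.9
t: 6.08
eef_pos: [589.8, 50.5, 50.3]
tcp_rot: [3.141, -0.0, 0.728]
ft_force: [-2.3, 0.4, 10.7]
opening: 0.005
grip_force: 5.6
```

```bash
python3 -m inch '[[0,0,0,0,0,-0.3,1],[0,0,0,0,0,-2,1],[0,0,0,2.2,0,0,1],[0,0,0,2.2,0,0,1],[0,0,0,0,0,0,1]]'; python3 - <<'E'
from h import *
p=env.read_camera("side"); cv2.imwrite("pics/s2.png",cv2.resize(p["img"][180:255,226:326,::-1],None,fx=8,fy=8,interpolation=cv2.INTER_CUBIC))
E
```

```text
t: 6.7
eef_pos: [622.8, 80.4, 72.2]
tcp_rot: [-3.142, 0.0, 0.729]
ft_force: [-0.4, -1.1, 0.6]
opening: 0.003
grip_force: 0.0
```

View pics/s2.png

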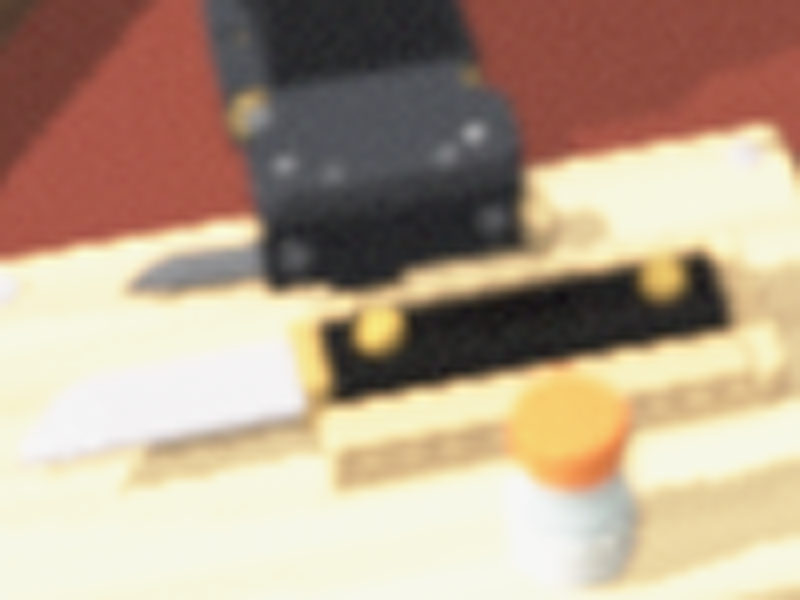

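The middle rivet no longer shows at about (520,300); the blade one (380,328) and the butt one (660,278) still stand out, and the knife has not moved. The tip is now over the blade rivet.

```bash
python3 -m inch '[[0,0,0,0,0,1.2,1],[0,0,0,0,0,0.2,1],[0,0,0,0,0,0.2,1],[0,0,0,0,0,0.2,1],[0,0,0,0,0,0.1,1],[0,0,0,0,0,0.1,1],[0,0,0,0,0,0,1]]'; python3 -m inch '[[0,0,0,0,0,0.1,1],[0,0,0,0,0,0,1]]';python3 -m inch '[[0,0,0,0,0,0.05,1],[0,0,0,0,0,0,1]]'
```

```text
t: 7.62
eef_pos: [622.7, 79.7, 52.6]
tcp_rot: [3.141, -0.0, 0.728]
ft_force: [-1.1, -0.6, 1.8]
opening: 0.003
grip_force: 1.1
t: 7.88
eef_pos: [622.7, 79.8, 51.6]
tcp_rot: [3.141, -0.0, 0.728]
ft_force: [-2.0, -1.4, 3.0]
opening: 0.003
grip_force: 1.4
t: 8.12
eef_pos: [622.7, 79.8, 51.1]
tcp_rot: [3.141, -0.0, 0.728]
ft_force: [-1.1, -1.1, 2.4]
opening: 0.005
grip_force: 1.6
```

```bash
python3 -m inch '[[0,0,0,0,0,0.05,1],[0,0,0,0,0,0.05,1],[0,0,0,0,0,0,1]]';python3 -m inch '[[0,0,0,0,0,0.05,1],[0,0,0,0,0,0,1]]'
```

```text
t: 8.5
eef_pos: [622.6, 79.7, 50.3]
tcp_rot: [3.141, -0.0, 0.728]
ft_force: [-0.9, -1.5, 6.3]
opening: 0.002
grip_force: 3.0
t: 8.75
eef_pos: [622.6, 79.8, 50.3]
tcp_rot: [3.141, -0.0, 0.728]
ft_force: [-3.3, -1.0, 11.1]
opening: 0.008
grip_force: 5.3
```

Same stop at 50.3 mm. Next I move to the butt rivet, 88 mm back along the knife.

```bash
python3 -m inch '[[0,0,0,0,0,-0.3,1],[0,0,0,0,0,-2,1],[0,0,0,-4.4,0,0,1],[0,0,0,-4.4,0,0,1],[0,0,0,0,0,0,1],[0,0,0,0,0,0,1]]'; python3 rv.py | head -3
```

```text
t: 9.5
eef_pos: [557.5, 21.3, 72.7]
tcp_rot: [3.141, -0.001, 0.727]
ft_force: [-0.3, 0.4, 0.3]
opening: 0.005
grip_force: 0.0Traceback (most recent call last):
  File "rv.py", line 25, in <module>
    rivets("top"); rivets("side")
    ~~~~~~^^^^^^^
  File "rv.py", line 18, in rivets
    out=np.array(out); P=world(p,out[:,:2],57)
                                 ~~~^^^^^^
IndexError: too many indices for array: array is 1-dimensional, but 2 were indexed
```

```bash
python3 -m inch '[[0,0,0,0,0,1.2,1],[0,0,0,0,0,0.2,1],[0,0,0,0,0,0.2,1],[0,0,0,0,0,0.2,1],[0,0,0,0,0,0.1,1],[0,0,0,0,0,0.1,1],[0,0,0,0,0,0,1]]'; python3 -m inch '[[0,0,0,0,0,0.1,1],[0,0,0,0,0,0.05,1],[0,0,0,0,0,0.05,1],[0,0,0,0,0,0,1]]';python3 -m inch '[[0,0,0,0,0,0.05,1],[0,0,0,0,0,0,1]]'
```

```text
t: 10.42
eef_pos: [556.9, 21.1, 52.6]
tcp_rot: [3.141, -0.0, 0.728]
ft_force: [0.2, 1.0, 1.5]
opening: 0.006
grip_force: 0.9
t: 10.92
eef_pos: [556.9, 21.1, 50.6]
tcp_rot: [3.141, -0.0, 0.728]
ft_force: [-1.1, 0.9, 2.9]
opening: 0.004
grip_force: 1.5
t: 11.18
eef_pos: [556.9, 21.1, 50.3]
tcp_rot: [3.141, -0.0, 0.728]
ft_force: [-1.9, -0.4, 5.6]
opening: 0.004
grip_force: 3.0
```

```bash
python3 -m inch '[[0,0,0,0,0,0.05,1],[0,0,0,0,0,0,1]]'; python3 -m inch '[[0,0,0,0,0,-0.3,1],[0,0,0,0,0,-3,1],[0,0,0,0,0,-4,1],[0,0,0,0,0,-4,1],[0,0,0,-3,3.36,0,1],[0,0,0,-3,3.36,0,1],[0,0,0,-3,3.36,0,1],[0,0,0,-3,3.36,0,1],[0,0,0,-3,3.36,0,1],[0,0,0,-3,3.36,0,1],[0,0,0,-3,3.36,0,1],[0,0,0,-3,3.36,0,1],[0,0,0,0,0,0,1]]'; python3 - <<'E'
from h import *
a=[]
for c in("top","side"):
    p=env.read_camera(c); y,x=(135,232) if c=="top" else (180,226)
    a.append(cv2.resize(p["img"][y:y+75,x:x+100,::-1],None,fx=4,fy=4,interpolation=cv2.INTER_CUBIC))
cv2.imwrite("pics/end.png",np.hstack(a))
E
```

```text
t: 11.42
eef_pos: [556.9, 21.1, 50.3]
tcp_rot: [3.141, -0.0, 0.728]
ft_force: [-3.3, 1.5, 11.3]
opening: 0.006
grip_force: 6.1
t: 13.05
eef_pos: [555.8, -341.9, 161.9]
tcp_rot: [-3.142, 0.0, 0.725]
ft_force: [-0.2, 0.4, 0.3]
opening: 0.005
grip_force: 0.0
```

View pics/end.png

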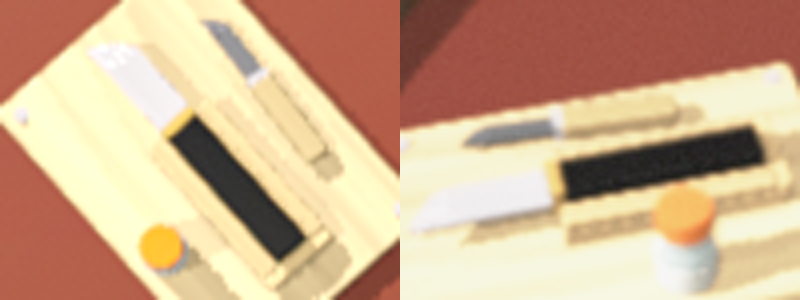

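All three rivets have gone flush. The knife, jar and small knife are where they were, and the arm is clear, so I hand in.

```bash
python3 -c "
from cell import env; print(env.job_done())"
```

```text
the job is handed in; nothing more can be done
None
```

I pressed the middle, blade-end and butt-end rivets flush in that order, at about 11 N each. The final pictures show the knife, glue jar and small knife in place, and I handed the job in at about 13 s; no verdict came back.

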